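Hang the parts pail from the tool rail of an electronics bench

ROBOT

A 6-joint arm with a two-finger parallel gripper is mounted at the origin on the work surface. World frame = base frame: x ahead of the robot, y to its left, z up, the work surface at z = 0. Lengths are in m, angles in rad, forces in N, time in s.
With the tool pointing down it reaches from about 0.3 to 0.875 m from the base axis. Payload 6.4 kg.
Tool frame: the origin (TCP) lies midway between the tips of the shut fingers; the grasp point (between the pads) lies 19 mm behind it; z points along the fingers, y is the line along which they close (so a half turn about z gives the same grasp; the last joint's range is limited). The gripper opens to 85 mm and grips with 20 to 120 N. Pads are 22 mm wide; open, the fingers measure 114 mm over their backs; the gripper's body (76 mm by 85 mm) begins 54 mm behind the grasp point. The pads swing forward as they close: fully open they stand 13 mm farther back than shut.
Start: joints at [-0.206, 0.181, 1.607, -0, 1.354, -0.206], TCP at [0.575, 0, 0.231] pointing down, gripper open.
Joint ranges: [-2.99, 2.99], [-0.89, 2.07], [0.3, 2.58], [-1.14, 4.28], [0, 2.63], [-3.12, 3.12]. Speed limits (rad/s): [2.57, 2.57, 3.01, 3.14, 3.14, 3.14].

INTERFACE

Orientations are given as a unit quaternion [w, x, y, z].
In Python, from bench import ctrl gives the robot as it stands. The module is installed in compiled form; this text tells all that it offers.
- The arm moves only by the tool move_arm, never from a script. Its argument "plan" is one flat list of numbers, 6 for each row, row after row: the shift along the world's x, y, z in units of 50 mm (1.0 is 50 mm), then the turn, a rotation vector about the world's x, y, z in rad. A call has 1 to 10 rows; each row is the pose to reach, as a shift and turn from the pose commanded when the call began; what a row does not reach only later rows make up. A row lasts 1/8 s, in which the tool goes at most 62.5 mm and 10.7 degrees, less where a joint would pass 70% of its speed; a pose out of reach is approached as far as the arm can. A call with a gripper value outside its range is refused whole. "grip" is the finger opening in mm, from 0 to 85.4, set as the call begins (left out, the last holds). The fingers move at their own pace and stop on an object; the grip force is fixed at half the most. Time passes only in rows, so rows that repeat a pose let the fingers close. It gives the time, the measured TCP pose, the force, the opening and the grip force at its end, in the units of the state.
- ctrl.get_obs(): the state, without advancing time (a new reading comes with each control period).
- ctrl.camera(name): name is "scene" or "side" or "wrist"; returns a dict with "pixels" (400x640x3 uint8, red, green, blue), "fx", "fy", "cx", "cy" (pixels), "dist_coeffs" ([k1, k2, p1, p2, k3] as OpenCV has them; the pictures are not rectified), "origin" and "attitude" of the camera in the world. Camera axes: x right, y down, z forward; pixel columns grow to the right and rows downward; lengths in m; the calibration is good to about 2 mm. A picture is of the moment at which its call begins. There is no depth.
- ctrl.hand_in(): hands the job in; it is judged then, once.
The state is a dict: "time_s": time; "q": joint angles; "dq": joint speeds; "joint_efforts": joint torques, N m; "eef_pos": TCP position; "eef_rot": TCP orientation; "wrist_force": force on the tool from outside, world axes, zero at the start; "torque": the same for the moment, N m; "opening": opening from 0.0 (shut) to 1.0 (fully open); "grasp_force": force on a finger pad.
Only numpy, scipy, OpenCV 4.12 (cv2) and the standard library are available. Lean on these libraries where they do the work, as an engineer would, in place of code of your own. Each camera call takes 0.05 s, during which the arm holds its last target. There are 200 camera calls.

TASK

Hook the green S-hook over the aluminium tool rail, somewhere near the middle of the rail, and let go so that it hangs there by its upper curl. Then hang the red parts pail by its cross bar in the hook's lower curl, clear of the table, and let go. The black hook and the blue pail are not wanted.

Things in the scene. Friction and masses are not known exactly. Their poses are not given: they have to be found in the camera images.
- green_hook_grip (a point): Green flat S-hook, 80 mm tall, 20 thick (y), standing on its lower curl. Point: middle of upper curl, 64 mm up. z up, x from stem to free leg. Outer flanks 48 mm apart along x, upright from 16 above to 22 mm below: grasp there from above. Arch inside: 32 mm wide, ceiling 8 mm above point; leg ends 42 below, flared out. About 90 g. A black twin is a bystander.
- green_hook_cup (a point): Middle of the flat floor (8 mm thick) of the green hook's lower curl, a cup open upwards on the -x side of the stem, 64 mm wide (x) from stem to end lip, which is 10 mm high, 8 thick. 56 mm to -x of the other hook point, 56 below it. Let go on the rail, the hook leans up to 18 degrees (less if the stem is near it): foot in under the rail, top out over the cup.
- red_pail_grip (a point): Red pail, 76 mm wide, 45 high; stiff bail: 8 mm square cross bar along y, 73 mm long inside, 55 mm open below it to the rim: the cup's lip goes in there from the side. On the bar stands a red grip, 16 (x) by 14 (y), 88 tall. Point: on its axis, 16 below its top, 180 above the pail's base; grasp here from above, closing along y. Bar's underside 80 mm below it. About 160 g. Blue twin: bystander.
- rail_top (a point): Fixed aluminium flat-bar rail, 16 mm thick (x), 340 long (y), 50 tall, on end posts, free below and behind. Point: middle of its top edge, 235 mm above the table. y along it, x across, away from the robot. Hooks and pails (196 mm tall) stand on the robot's side, left and right; free before its middle. Best hang the hook with its x along rail x, cup towards the robot.
Things that resemble listed ones, but are neither listed nor needed, are in the scene too. Leave any purple look-alike of the part that bears green_hook_grip alone.

How it is judged:
By the outcome, as a careful person would: the job done as asked, in the order asked, and still so for the second after the job is handed in, with the robot touching nothing.
It also fails if it takes over 64 s, if anything falls off the work surface, if the arm or the gripper's body presses on something with over 40 N, if the wrist force passes 120 N, or if a joint passes its speed limit or range.

## Working session

There is one attempt and no reset: what is moved stays moved. The work goes in short steps, Python scripts to look and compute and a tool call to move; the robot and the scene stay as the last step left them, time stands still between calls to the robot, and variables do not carry over. Pictures are saved under pics/ and viewed, at most 10 in all, crops included, and the job is handed in when it is done.

Besides the shell and the picture viewer there is one more tool, called after "Emit:" by a JSON object that holds its "api" and its "payload". move_arm: Moves the arm, as the interface text tells. Its arguments: {"type":"object","properties":{"plan":{"type":"array"},"grip":{"type":"number"}},"required":["plan"]}

```bash
mkdir -p pics
cat > h.py <<'E'
import numpy as np, cv2
from bench import ctrl
from scipy.spatial.transform import Rotation as R
def cam(n):
    c=ctrl.camera(n); c['K']=np.array([[c['fx'],0,c['cx']],[0,c['fy'],c['cy']],[0,0,1.]])
    a=np.array(c['attitude'],float)
    c['R']=a if a.shape==(3,3) else R.from_quat(a,scalar_first=True).as_matrix()
    c['o']=np.array(c['origin'],float); c['d']=np.array(c['dist_coeffs'],float); return c
def ray(c,p):
    u=cv2.undistortPoints(np.array([[p]],float),c['K'],c['d'])[0,0]
    v=c['R']@np.array([u[0],u[1],1]); return c['o'],v/np.linalg.norm(v)
def atz(c,p,z):
    o,v=ray(c,p); return o+v*(z-o[2])/v[2]
def tri(cs,ps):
    A=0;b=0
    for c,p in zip(cs,ps):
        o,v=ray(c,p); P=np.eye(3)-np.outer(v,v); A=A+P; b=b+P@o
    x=np.linalg.solve(A,b); return x,[np.linalg.norm((np.eye(3)-np.outer(ray(c,p)[1],ray(c,p)[1]))@(x-c['o'])) for c,p in zip(cs,ps)]
def proj(c,X):
    rv=cv2.Rodrigues(c['R'].T)[0]; return cv2.projectPoints(np.atleast_2d(np.array(X,float)),rv,-c['R'].T@c['o'],c['K'],c['d'])[0][:,0]
def save(c,f,roi=None,s=1):
    im=c['pixels'][:,:,::-1]
    if roi: im=im[roi[1]:roi[3],roi[0]:roi[2]]
    cv2.imwrite('pics/'+f,cv2.resize(im,None,fx=s,fy=s,interpolation=cv2.INTER_CUBIC))
E
python3 - <<'E'
from h import *
for n in ['scene','side','wrist']:
    c=cam(n); print(n,c['o'],c['R'].round(3).tolist(),c['fx']); save(c,n+'0.png')
print(ctrl.get_obs())
E
```

```text
scene [0.8493734  0.69998335 0.96785759] [[-0.881, 0.342, -0.327], [0.473, 0.624, -0.622], [-0.009, -0.703, -0.711]] 452.96821400781624
side [ 0.20576233 -0.9936441   0.75607314] [[0.962, -0.145, 0.233], [-0.274, -0.469, 0.84], [-0.013, -0.871, -0.49]] 457.78531705577194
wrist [0.57322467 0.08130099 0.3736706 ] [[1.0, -0.0, -0.002], [-0.001, -0.949, -0.316], [-0.002, 0.316, -0.949]] 312.43022921090375
{'time_s': 0.15, 'q': array([-2.06292421e-01,  1.81361053e-01,  1.60774638e+00,  1.73019836e-06,
        1.35375933e+00, -2.06294714e-01]), 'dq': array([ 0.00066016, -0.002993  , -0.00138929,  0.00089604, -0.00073498,
        0.00144359]), 'joint_efforts': array([ 1.94259010e-03, -4.45260644e+01, -3.51692533e+01, -1.26067753e-04,
        5.82284134e-03,  2.14055274e-05]), 'eef_pos': array([5.74606412e-01, 1.04779902e-04, 2.30611774e-01]), 'eef_rot': array([-5.33648662e-04,  7.07105959e-01,  7.07107316e-01, -3.47937990e-04]), 'wrist_force': array([-0.17626788, -0.10033645,  0.53974382]), 'torque': array([-0.00475235, -0.02169166, -0.02424824]), 'grasp_force': 0.0, 'opening': 1.0020887972172756}
```

View images.

View pics/scene0.png

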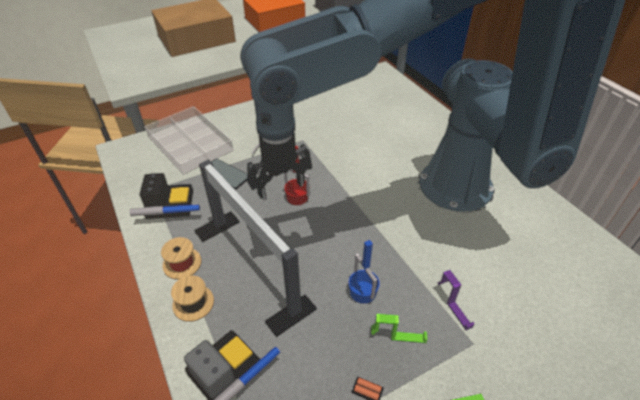

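View pics/side0.png

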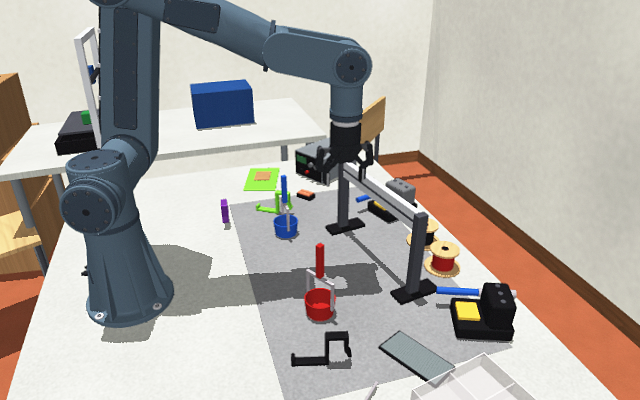

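Scene: rail from (205,168) to (290,252); the green hook at (388,320)–(425,337); purple look-alike at (455,295); blue pail at (363,280); red pail partly hidden at (297,188). Side: red pail (320,300) with grip top (320,245), green hook (275,205), black hook (325,350), purple (224,210), green mat (262,178). The bright green S shape is the wanted hook; confirm in an enlarged crop.

Run:
```python
from h import *
a=cam('scene')['pixels'][:,:,::-1]; b=cam('side')['pixels'][:,:,::-1]
f=lambda im,x,y,w,h,s:cv2.resize(im[y:y+h,x:x+w],None,fx=s,fy=s,interpolation=cv2.INTER_CUBIC)
t=np.hstack([f(a,355,300,80,60,5),f(b,240,170,80,60,5)])
u=np.hstack([f(a,190,150,130,97.5.__int__(),400/130)[:298],f(b,280,235,80,60,5)[:298]])
cv2.imwrite('pics/m1.png',np.vstack([t,u]))
```

```text
(no output)
```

View pics/m1.png

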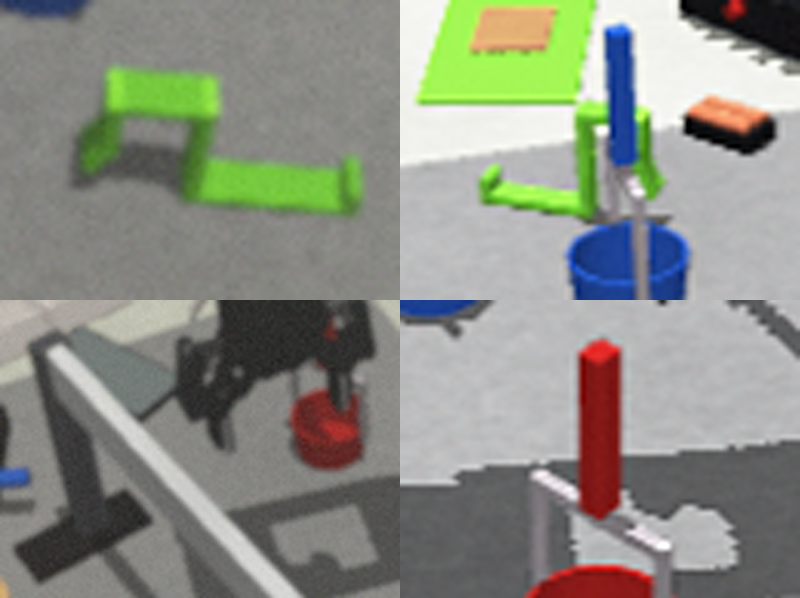

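Run:
```python
from h import *
a=cam('scene'); b=cam('side'); w=cam('wrist')
save(w,'w1.png')
q=[atz(a,p,.08) for p in [(376.4,313.8),(398.8,315),(398.6,323.6),(376,322)]]
for x in q: print('hooktop',x.round(4))
print('c',np.mean(q,0).round(4))
print('lip top', [atz(a,p,.018).round(4) for p in [(423.5,331.5),(427,332)]])
print('side stem top edge',[atz(b,p,.08).round(4) for p in [(275.4,191)]])
print('red grip top',[atz(b,p,.196).round(4) for p in [(316.2,245),(320.4,243.2),(324.2,244.4),(320.4,246)]], atz(b,(320.4,244.6),.196))
bar=[atz(b,p,.108).round(4) for p in [(308.5,330/5-60+235+35-5),(0,0)]]
print('rail scene',[atz(a,p,.235).round(4) for p in [(206.5,165.5),(290,252)]])
print('rail side',[atz(b,p,.235).round(4) for p in [(427,213),(413,216)]])
```

```text
hooktop [0.4937 0.296  0.08  ]
hooktop [0.4521 0.322  0.08  ]
hooktop [0.4648 0.339  0.08  ]
hooktop [0.5056 0.3124 0.08  ]
c [0.479  0.3174 0.08  ]
lip top [array([0.3997, 0.3572, 0.018 ]), array([0.3935, 0.362 , 0.018 ])]
side stem top edge [array([0.4575, 0.3231, 0.08  ])]
red grip top [array([ 0.4444, -0.1873,  0.196 ]), array([ 0.4554, -0.1831,  0.196 ]), array([ 0.462 , -0.1902,  0.196 ]), array([ 0.4521, -0.1938,  0.196 ])] [ 0.45373624 -0.18846938  0.196     ]
rail scene [array([ 0.6953, -0.1791,  0.235 ]), array([0.6319, 0.1631, 0.235 ])]
rail side [array([ 0.7095, -0.1921,  0.235 ]), array([ 0.6722, -0.1949,  0.235 ])]
```

View pics/w1.png

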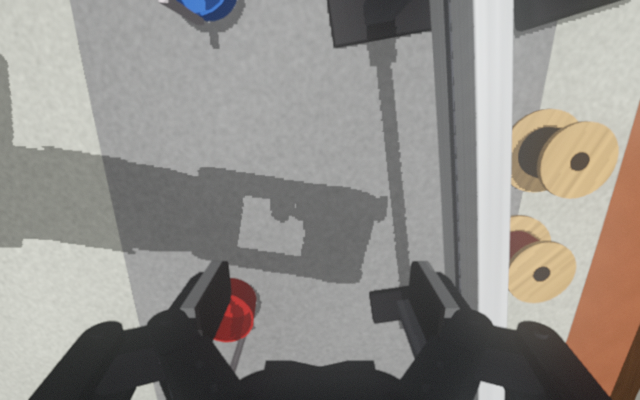

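Wrist view: rail's bright top strip at columns ~473–512 (edges (472,0)/(503,0) top, (475,380)/(513,300) lower), red pail at (236,310), blue pail at (205,0).

Run:
```python
from h import *
w=cam('wrist'); a=cam('scene')
g=w['pixels'].astype(int).sum(2)//3
P=[]
for r in range(40,300,40):
    row=g[r,430:540]; d=np.diff(cv2.GaussianBlur(row.astype(np.float32)[None],(5,1),0)[0])
    l=430+20+int(np.argmax(d[20:60])); rr=430+60+int(np.argmax(np.abs(d[60:])))
    x=[atz(w,(l+.5,r),.235),atz(w,(rr+.5,r),.235)]
    P.append(np.mean(x,0)); print(r,l,rr,x[0].round(4)[:2],x[1].round(4)[:2])
P=np.array(P); k=np.polyfit(P[:,1],P[:,0],1); print('x=',k,np.degrees(np.arctan(-k[0])))
ends=[(206.5,165.5),(290,252)]
# scene: top strip width
ga=a['pixels'].astype(int).sum(2)//3
for r in (190,210,230):print(r,ga[r,205:290:1].tolist())
```

```text
40 473 512 [0.6358 0.1036] [0.6518 0.1038]
80 474 511 [0.6385 0.0884] [0.6542 0.0885]
120 475 511 [0.6414 0.0721] [0.6573 0.0722]
160 476 510 [0.6445 0.0545] [0.6602 0.0545]
200 476 509 [0.6475 0.0354] [0.6634 0.0354]
240 477 509 [0.6514 0.0146] [0.6674 0.0146]
280 477 535 [ 0.6551 -0.0082] [ 0.6857 -0.0084]
x= [-0.21814785  0.66510621] 12.30615818060518
190 [98, 70, 62, 64, 61, 60, 57, 56, 58, 60, 71, 84, 102, 106, 113, 110, 113, 109, 104, 110, 139, 172, 196, 212, 211, 210, 211, 209, 206, 189, 151, 132, 131, 134, 134, 138, 135, 136, 137, 139, 138, 136, 133, 135, 136, 132, 122, 128, 126, 127, 128, 111, 73, 52, 45, 46, 57, 82, 86, 91, 106, 127, 131, 128, 131, 128, 125, 127, 127, 132, 135, 134, 136, 134, 134, 135, 132, 118, 98, 85, 74, 66, 62, 58, 61]
210 [136, 139, 142, 135, 127, 101, 74, 55, 58, 57, 55, 55, 57, 56, 54, 51, 59, 78, 108, 132, 136, 134, 139, 135, 130, 123, 126, 134, 132, 124, 114, 112, 111, 111, 108, 108, 107, 108, 127, 154, 189, 207, 203, 202, 201, 203, 203, 200, 184, 156, 138, 136, 128, 136, 134, 135, 136, 129, 132, 134, 132, 135, 132, 129, 131, 132, 132, 131, 134, 132, 127, 132, 137, 134, 132, 133, 137, 135, 129, 130, 134, 135, 130, 131, 129]
230 [47, 52, 49, 47, 48, 50, 49, 44, 42, 50, 52, 47, 45, 51, 43, 44, 41, 43, 53, 57, 63, 73, 100, 125, 137, 138, 137, 137, 134, 133, 136, 135, 136, 137, 135, 135, 134, 137, 132, 139, 139, 137, 136, 122, 106, 91, 88, 94, 99, 101, 108, 105, 104, 103, 105, 107, 119, 138, 166, 195, 206, 210, 206, 210, 209, 210, 198, 171, 128, 98, 78, 82, 77, 82, 91, 114, 132, 138, 137, 135, 130, 133, 134, 132, 131]
```

Run:
```python
from h import *
a=cam('scene'); b=cam('side')
print('blue top',atz(a,(368,242),.196).round(3), atz(b,(284,176.5),.196).round(3))
e=[atz(b,p,.108) for p in [(308,270),(333,284)]];d=e[1]-e[0]
print('bar',e,np.linalg.norm(d),np.degrees(np.arctan2(-d[0],d[1])),np.mean(e,0))
c=np.array([.479,.3174]); u=np.array([np.cos(np.radians(-32)),np.sin(np.radians(-32))])
print('cup proj check scene', proj(a,np.r_[c-56*u/1e3,.008]), 'lip',proj(a,np.r_[c-92*u/1e3,.018]))
print(((np.r_[c,.045]-ctrl.get_obs()['eef_pos'])/.05).round(2), ctrl.get_obs()['time_s'])
```

```text
blue top [0.458 0.192 0.196] [0.458 0.18  0.196]
bar [array([ 0.43312124, -0.15636095,  0.108     ]), array([ 0.47268323, -0.22321595,  0.108     ])] 0.07768360346395267 -149.38473060560088 [ 0.45290223 -0.18978845  0.108     ]
cup proj check scene [[408.89139345 336.16299427]] lip [[425.47204563 334.90376887]]
[-1.92  6.35 -3.73] 0.6
```

Emit:
{"api": "move_arm", "payload": {"plan": [-0.32, 1.06, 0, 0, 0, -0.09, -0.64, 2.12, 0, 0, 0, -0.19, -0.96, 3.18, 0, 0, 0, -0.28, -1.28, 4.24, 0, 0, 0, -0.37, -1.6, 5.3, 0, 0, 0, -0.47, -1.92, 6.35, -0.4, 0, 0, -0.56, -1.92, 6.35, -1.4, 0, 0, -0.56, -1.92, 6.35, -1.6, 0, 0, -0.56, -1.92, 6.35, -1.6, 0, 0, -0.56], "grip": 85}}

```text
time_s: 1.72
eef_pos: [0.4791, 0.317, 0.1513]
eef_rot: [-0.0, 0.875, 0.484, -0.001]
wrist_force: [0.7, -0.0, -0.9]
opening: 0.994
grasp_force: 0.0
```

Run:
```python
from h import *
w=cam('wrist'); save(w,'w2.png'); o=ctrl.get_obs(); print(o['eef_pos'],R.from_quat(o['eef_rot'],scalar_first=True).as_matrix().round(3).tolist(),o['time_s'],o['q'])
m=cv2.inRange(cv2.cvtColor(w['pixels'],cv2.COLOR_RGB2HSV),(40,150,120),(75,255,255))
c=np.array([.479,.3174]); u=np.array([np.cos(np.radians(-32)),np.sin(np.radians(-32))]);v=np.array([-u[1],u[0]])
print('pred corners',proj(w,[np.r_[c+s*24e-3*u+t*.01*v,.08] for s,t in [(-1,-1),(1,-1),(1,1),(-1,1)]]).round(1).tolist())
```

```text
[0.48010951 0.31715861 0.15254613] [[0.532, 0.847, 0.001], [0.847, -0.532, 0.0], [0.001, 0.001, -1.0]] 1.775 [ 3.77634836e-01  2.62401579e-01  1.67703457e+00 -5.38567193e-05
  1.20080939e+00  9.38773719e-01]
pred corners [[288.5, 225.0], [353.1, 224.9], [354.0, 199.3], [287.5, 199.5]]
```

View pics/w2.png

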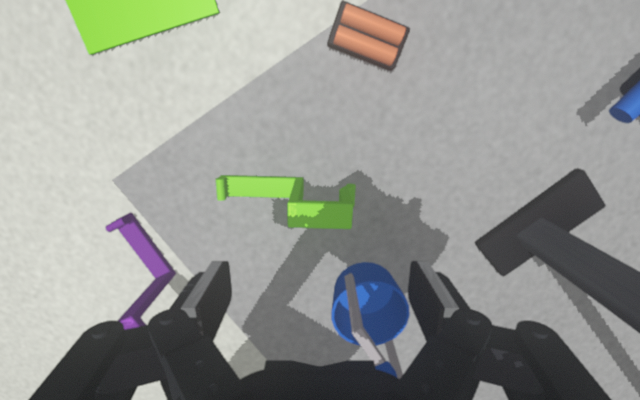

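Top face seen at (288–353, 203–229), predicted rows 199–225: about 2 mm off sideways, yaw right. Descend and close.

Emit:
{"api": "move_arm", "payload": {"plan": [-0.02, -0.04, -1.0, 0, 0, 0, -0.02, -0.04, -1.9, 0, 0, 0, -0.02, -0.04, -2.15, 0, 0, 0, -0.02, -0.04, -2.15, 0, 0, 0], "grip": 85}}

```text
time_s: 2.28
eef_pos: [0.4791, 0.3154, 0.0449]
eef_rot: [0.0, 0.875, 0.484, 0.001]
wrist_force: [-0.2, 0.3, 0.9]
opening: 0.99
grasp_force: 0.0
```

Emit:
{"api": "move_arm", "payload": {"plan": [0, 0, 0, 0, 0, 0, 0, 0, 0, 0, 0, 0, 0, 0, 0, 0, 0, 0, 0, 0, 0, 0, 0, 0, 0, 0, 0, 0, 0, 0], "grip": 38}}

```text
time_s: 2.9
eef_pos: [0.4795, 0.3162, 0.0459]
eef_rot: [0.0, 0.875, 0.484, 0.002]
wrist_force: [-0.1, -0.3, 6.1]
opening: 0.553
grasp_force: 61.4
```

Emit:
{"api": "move_arm", "payload": {"plan": [0, 0, 0.6, 0, 0, 0, 0, 0, 1.7, 0, 0, 0, 0, 0, 2.9, 0, 0, 0, 0, 0, 4.1, 0, 0, 0, 0, 0, 5.2, 0, 0, 0, 0, 0, 5.4, 0, 0, 0.1, 0.3, -0.6, 5.4, 0, 0, 0.2, 0.8, -1.5, 5.4, 0, 0, 0.35, 1.3, -2.5, 5.4, 0, 0, 0.5]}}

```text
time_s: 4.03
eef_pos: [0.5433, 0.1898, 0.3147]
eef_rot: [0.0, 0.726, 0.688, 0.001]
wrist_force: [1.2, 0.5, -1.3]
opening: 0.554
grasp_force: 62.1
```

Emit:
{"api": "move_arm", "payload": {"plan": [0.5, -0.9, 0, 0, 0, 0.08, 1.0, -1.8, 0, 0, 0, 0.16, 1.5, -2.7, 0, 0, 0, 0.235, 2.0, -3.5, 0, 0, 0, 0.235, 2.48, -3.95, 0, 0, 0, 0.235, 2.48, -3.95, 0, 0, 0, 0.235, 2.48, -3.95, 0, 0, 0, 0.235]}}

```text
time_s: 4.9
eef_pos: [0.6666, -0.0064, 0.314]
eef_rot: [-0.0, 0.643, 0.766, 0.0]
wrist_force: [0.1, 0.2, -1.4]
opening: 0.553
grasp_force: 62.2
```

Run:
```python
from h import *
o=ctrl.get_obs(); print(o['eef_pos'],R.from_quat(o['eef_rot'],scalar_first=True).as_matrix().round(3).tolist(),o['time_s'],o['opening'],o['grasp_force'])
w=cam('wrist');s=cam('side');a=cam('scene')
f=lambda c,x,y:cv2.resize(c['pixels'][y:y+150,x:x+200,::-1],(400,300),interpolation=cv2.INTER_CUBIC)
A=proj(s,o['eef_pos'])[0].astype(int);B=proj(a,o['eef_pos'])[0].astype(int);print(A,B)
sx=np.clip(A-[100,75],0,[440,250]);ax=np.clip(B-[100,75],0,[440,250]);print(sx,ax)
cv2.imwrite('pics/m2.png',np.vstack([np.hstack([f(s,*sx),f(a,*ax)]),np.hstack([cv2.resize(w['pixels'][:,:,::-1],(480,300)),np.zeros((300,320,3),np.uint8)])]))
```

```text
[ 0.66660188 -0.00644548  0.31398785] [[-0.174, 0.985, -0.0], [0.985, 0.174, 0.0], [0.0, -0.0, -1.0]] 4.9 0.5525117377130448 62.16463565826416
[379 153] [238 179]
[279  78] [138 104]
```

View pics/m2.png

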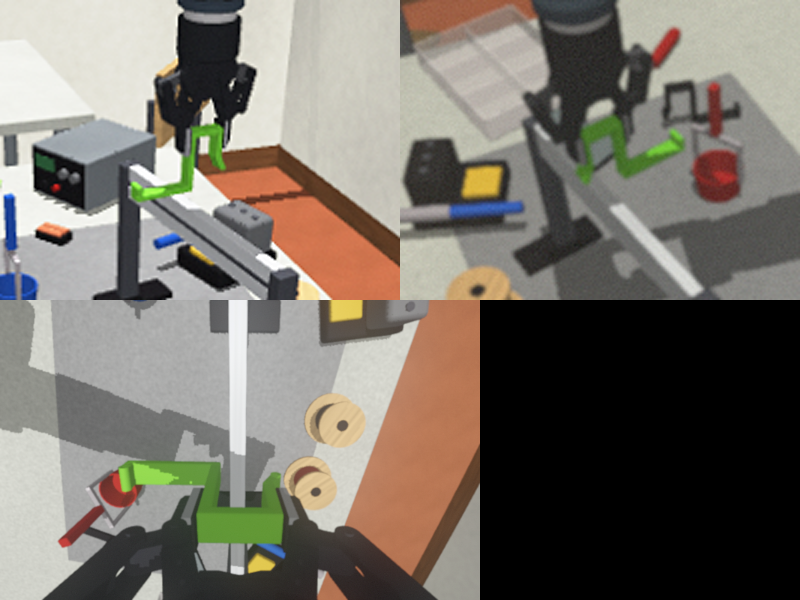

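Hook is held level, aligned with the rail (wrist crop: rail cols 229–247, hook curl 197–283). Recheck rail offset numerically in this view.

Run:
```python
from h import *
o=ctrl.get_obs(); w=cam('wrist'); g=cv2.GaussianBlur(w['pixels'].astype(np.float32).mean(2),(5,1),0)
e=np.array([.985,.174])
for r in (60,100,140,180):
    d=np.diff(g[r,290:350]); l=290+np.argmax(d)+.5; rr=290+np.argmin(d)+.5
    x=[(atz(w,(k,r),.235)[:2]-o['eef_pos'][:2]) for k in (l,rr)]
    print(r,l,rr,[(p@e).round(4) for p in x])
```

```text
60 305.5 328.5 [np.float64(-0.0108), np.float64(0.0043)]
100 305.5 328.5 [np.float64(-0.0111), np.float64(0.0046)]
140 305.5 327.5 [np.float64(-0.0114), np.float64(0.0041)]
180 305.5 327.5 [np.float64(-0.0118), np.float64(0.0044)]
```

Emit:
{"api": "move_arm", "payload": {"plan": [0, 0, -0.8, 0, 0, 0, 0, 0, -1.6, 0, 0, 0, 0, 0, -1.9, 0, 0, 0, 0, 0, -2.0, 0, 0, 0, 0, 0, -2.06, 0, 0, 0, 0, 0, -2.06, 0, 0, 0]}}

```text
time_s: 5.85
eef_pos: [0.6678, -0.0071, 0.2123]
eef_rot: [0.001, 0.643, 0.766, 0.001]
wrist_force: [0.2, 1.0, 0.4]
opening: 0.556
grasp_force: 62.1
```

Run:
```python
from h import *
o=ctrl.get_obs(); print(o['eef_pos'],o['wrist_force'])
s=cam('side');a=cam('scene')
f=lambda c,x,y:cv2.resize(c['pixels'][y:y+100,x:x+100,::-1],(400,400),interpolation=cv2.INTER_CUBIC)
cv2.imwrite('pics/m3.png',np.hstack([f(s,330,120),f(a,190,140)]))
```

```text
[ 0.66775146 -0.00708086  0.21226935] [0.23940391 1.01536479 0.35058214]
```

View pics/m3.png

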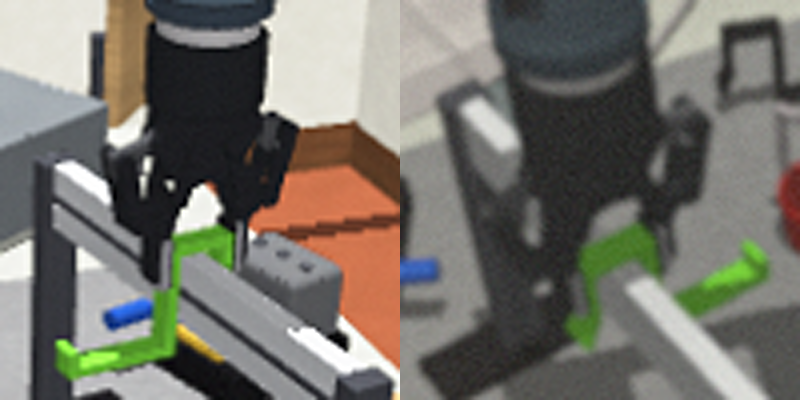

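The arch is over the rail, nearly seated (side crop (205,240)). Lower ~3 mm and open.

Emit:
{"api": "move_arm", "payload": {"plan": [0, 0, -0.03, 0, 0, 0, 0, 0, -0.05, 0, 0, 0, 0, 0, -0.05, 0, 0, 0]}}

```text
time_s: 6.32
eef_pos: [0.6673, -0.007, 0.2092]
eef_rot: [0.0, 0.643, 0.766, 0.0]
wrist_force: [-2.3, 0.5, 4.3]
opening: 0.552
grasp_force: 62.6
```

Emit:
{"api": "move_arm", "payload": {"plan": [0, 0, 0, 0, 0, 0, 0, 0, 0, 0, 0, 0, 0, 0, 0, 0, 0, 0], "grip": 60}}

```text
time_s: 6.7
eef_pos: [0.6669, -0.007, 0.2079]
eef_rot: [-0.0, 0.643, 0.766, -0.0]
wrist_force: [1.2, 0.9, 0.1]
opening: 0.704
grasp_force: 0.1
```

Emit:
{"api": "move_arm", "payload": {"plan": [0, 0, 0, 0, 0, 0, 0, 0, 0, 0, 0, 0, 0, 0, 0, 0, 0, 0], "grip": 85}}

```text
time_s: 7.08
eef_pos: [0.667, -0.007, 0.2083]
eef_rot: [0.0, 0.643, 0.766, 0.0]
wrist_force: [-0.2, -0.2, -0.7]
opening: 1.001
grasp_force: 0.0
```

Emit:
{"api": "move_arm", "payload": {"plan": [0, 0, 0.3, 0, 0, 0, 0, 0, 0.8, 0, 0, 0, 0, 0, 1.5, 0, 0, 0, 0, 0, 2.0, 0, 0, 0, 0, 0, 2.0, 0, 0, 0]}}

```text
time_s: 7.7
eef_pos: [0.6684, -0.0072, 0.3124]
eef_rot: [0.003, 0.643, 0.766, 0.002]
wrist_force: [-0.1, 0.8, -0.4]
opening: 0.996
grasp_force: 0.0
```

Emit:
{"api": "move_arm", "payload": {"plan": [-0.55, -0.47, 0, 0, 0, -0.15, -1.1, -0.94, 0, 0, 0, -0.3, -1.7, -1.4, 0, 0, 0, -0.45, -2.3, -1.9, 0, 0, 0, -0.6, -2.8, -2.4, 0, 0, 0, -0.77, -3.3, -2.9, 0, 0, 0, -0.95, -3.8, -3.3, 0, 0, 0, -1.1, -4.27, -3.63, 0, 0, 0, -1.21, -4.27, -3.63, 0, 0, 0, -1.21, -4.27, -3.63, 0, 0, 0, -1.21]}}

```text
time_s: 8.95
eef_pos: [0.4537, -0.1881, 0.3078]
eef_rot: [-0.0, 0.964, 0.265, -0.0]
wrist_force: [0.3, -0.2, -0.0]
opening: 0.996
grasp_force: 0.0
```

Run:
```python
from h import *
o=ctrl.get_obs(); print(o['eef_pos'],R.from_quat(o['eef_rot'],scalar_first=True).as_matrix().round(3).tolist(),o['time_s'],o['q'])
w=cam('wrist');s=cam('side');a=cam('scene')
f=lambda c,x,y:cv2.resize(c['pixels'][y:y+75,x:x+100,::-1],(400,300),interpolation=cv2.INTER_CUBIC)
cv2.imwrite('pics/m4.png',np.vstack([np.hstack([f(s,330,150),f(a,190,160)]),np.hstack([cv2.resize(w['pixels'][:,:,::-1],(480,300)),cv2.resize(f(s,270,230),(320,300))])]))
cv2.imwrite('pics/wraw.png',w['pixels'][:,:,::-1])
p=o['eef_pos']; c=[.4537,-.1885]; print(proj(w,[[*c,.196],[*c,.108]]))
```

```text
[ 0.45365973 -0.18814362  0.30778732] [[0.859, 0.512, -0.0], [0.512, -0.859, 0.001], [0.0, -0.001, -1.0]] 8.95 [-6.35626461e-01 -6.77632777e-02  1.71374927e+00  4.09870783e-04
  1.49621854e+00  3.98133112e-01]
[[320.71061281 195.89594756]
 [320.38406846 172.43020067]]
```

View pics/m4.png

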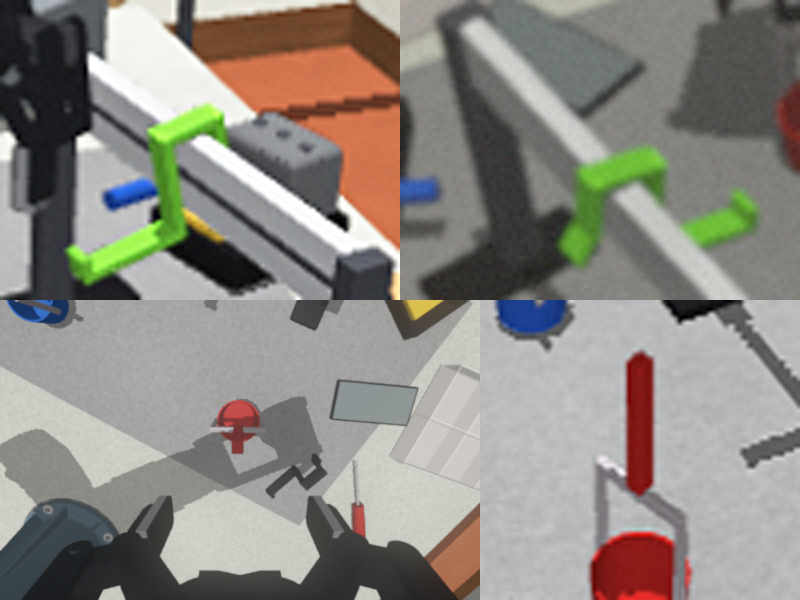

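Hook hangs leaning (side crop cup floor (80,265)–(180,230)); wrist crop: red bar level at (210–264,430), grip top at (237,450). Measure the grip top exactly.

Run:
```python
from h import *
w=cam('wrist'); hsv=cv2.cvtColor(w['pixels'],cv2.COLOR_RGB2HSV)
m=((hsv[:,:,0]<8)|(hsv[:,:,0]>172))&(hsv[:,:,1]>140)
for r in range(176,216,3):
    x=np.where(m[r,280:360])[0]+280; print(r,(x.min(),x.max()) if len(x) else None)
g=w['pixels'].astype(int)
m2=(g.min(2)>150)
for c in (284,290,296,302,332,338,344,350):
    y=np.where(g[160:185,c].sum(1)>420)[0]+160; print(c,y.min() if len(y) else None,y.max() if len(y) else None)
print('corners pred',proj(w,[[.4537,-.1885,.196]]))
for p in [(316.5,198)]: print(atz(w,p,.196))
```

```text
176 None
179 (np.int64(336), np.int64(338))
182 (np.int64(300), np.int64(334))
185 (np.int64(305), np.int64(329))
188 (np.int64(313), np.int64(313))
191 (np.int64(310), np.int64(323))
194 (np.int64(310), np.int64(322))
197 (np.int64(310), np.int64(322))
200 (np.int64(310), np.int64(322))
203 (np.int64(310), np.int64(322))
206 None
209 None
212 None
215 None
284 160 176
290 170 176
296 170 173
302 170 175
332 None None
338 182 184
344 182 184
350 None None
corners pred [[320.72739953 196.26579847]]
[ 0.45050622 -0.18618351  0.196     ]
```

Emit:
{"api": "move_arm", "payload": {"plan": [-0.05, 0.03, -1.0, 0, 0, 0, -0.05, 0.03, -2.0, 0, 0, 0, -0.05, 0.03, -2.8, 0, 0, 0, -0.05, 0.03, -2.94, 0, 0, 0, -0.05, 0.03, -2.94, 0, 0, 0]}}

```text
time_s: 9.78
eef_pos: [0.4516, -0.187, 0.162]
eef_rot: [0.0, 0.964, 0.265, 0.0]
wrist_force: [1.1, 0.3, 1.1]
opening: 0.993
grasp_force: 0.0
```

Emit:
{"api": "move_arm", "payload": {"plan": [0, 0, 0, 0, 0, 0, 0, 0, 0, 0, 0, 0, 0, 0, 0, 0, 0, 0, 0, 0, 0, 0, 0, 0, 0, 0, 0, 0, 0, 0, 0, 0, 0, 0, 0, 0, 0, 0, 0, 0, 0, 0], "grip": 5}}

```text
time_s: 10.65
eef_pos: [0.4512, -0.1871, 0.1618]
eef_rot: [0.0, 0.964, 0.265, 0.0]
wrist_force: [-0.7, 0.2, 5.1]
opening: 0.153
grasp_force: 59.3
```

Run:
```python
from h import *
o=ctrl.get_obs(); print(o['eef_pos'],o['opening'],o['time_s'],o['grasp_force'])
# hook lean: side image mask, fit in plane through rail mid
s=cam('side');a=cam('scene')
for n,c,(x0,y0,x1,y1) in (('side',s,(340,165,400,225)),('scene',a,(225,190,385,245))):
    hsv=cv2.cvtColor(c['pixels'],cv2.COLOR_RGB2HSV); m=cv2.inRange(hsv,(40,120,60),(75,255,255))
    z=np.zeros_like(m); z[y0:y1,x0:x1]=m[y0:y1,x0:x1]; cv2.imwrite(f'/tmp/{n}.png',z); print(n,(z>0).sum())
from scipy.optimize import minimize
H=np.array([(-24,16),(24,16),(24,-42),(16,-42),(16,8),(-16,8),(-16,-64),(-96,-64),(-96,-46),(-88,-46),(-88,-56),(-24,-56)])/1e3
ex=np.array([.985,.174,0]);ey=np.array([-.174,.985,0])
def pose(p):
    x,z,t,y=p; c,sn=np.cos(t),np.sin(t)
    P=H@np.array([[c,sn],[-sn,c]])   # ccw t in (x,z)
    P=P+[x,z]; o=np.array([.6633,-.008,0])
    return [o+ex*q[0]+ey*(y+k)+np.array([0,0,q[1]]) for k in (-.01,.01) for q in P]
def render(c,p):
    Q=proj(c,pose(p)); n=len(H); im=np.zeros((1600,2560),np.uint8); Q4=((Q+.5)*4-.5)
    polys=[Q4[:n],Q4[n:]]+[np.array([Q4[i],Q4[(i+1)%n],Q4[n+(i+1)%n],Q4[n+i]]) for i in range(n)]
    for q in polys: cv2.fillPoly(im,[q.round().astype(int)],255)
    return cv2.resize(im,(640,400),interpolation=cv2.INTER_AREA)/255.
ms={n:cv2.imread(f'/tmp/{n}.png',0)/255. for n in('side','scene')}
cost=lambda p:sum(np.maximum(ms[n]-render(c,p),0).sum()*2+np.maximum(render(c,p)-ms[n],0).sum() for n,c in(('side',s),('scene',a)))
best=None
for t in (.1,.2,.3):
    r=minimize(cost,[.0,.227,t,.0],method='Nelder-Mead',options=dict(initial_simplex=np.array([[0,.227,t,0],[.006,.227,t,0],[0,.233,t,0],[0,.227,t+.1,0],[0,.227,t,.006]]),maxiter=150))
    print(r.x.round(4),np.degrees(r.x[2]).round(1),r.fun)
    if best is None or r.fun<best.fun: best=r
P=pose(best.x);n=len(H)
for i,k in ((7,'outer bottom'),(8,'lip outer top'),(9,'lip inner top'),(10,'lip inner floor'),(11,'floor at stem'),(0,'top-left')): print(k,((P[i]+P[n+i])/2).round(4))
```

```text
[ 0.4512324  -0.18712223  0.16176355] 0.15322388254988437 10.65 59.280908703804016
side 439
scene 415
[-0.      0.2271  0.2053 -0.001 ] 11.8 548.5372549019608
[-0.0009  0.2287  0.2253 -0.001 ] 12.9 564.5882352941177
[ 0.0004  0.2275  0.2051 -0.0015] 11.8 547.0078431372549
outer bottom [ 0.5842 -0.0235  0.1452]
lip outer top [ 0.5806 -0.0241  0.1629]
lip inner top [ 0.5883 -0.0228  0.1645]
lip inner floor [ 0.5903 -0.0224  0.1547]
floor at stem [ 0.652  -0.0115  0.1677]
top-left [ 0.6376 -0.0141  0.2382]
```

Pail gripped (13 mm). Hook fit: lean ≈12°, lip top z≈0.164, floor ≈0.155–0.168. Lift and stage in front of the lip.

Emit:
{"api": "move_arm", "payload": {"plan": [0, 0, 0.5, 0, 0, 0, 0, 0, 1.2, 0, 0, 0, 0.1, 0.2, 1.65, 0, 0, 0, 0.4, 0.8, 1.65, 0, 0, -0.09, 0.8, 1.6, 1.65, 0, 0, -0.18, 1.2, 2.4, 1.65, 0, 0, -0.27, 1.58, 3.09, 1.65, 0, 0, -0.36, 1.58, 3.09, 1.65, 0, 0, -0.36, 1.58, 3.09, 1.65, 0, 0, -0.36, 1.58, 3.09, 1.65, 0, 0, -0.36]}}

```text
time_s: 12.0
eef_pos: [0.5296, -0.0334, 0.2435]
eef_rot: [0.0, 0.996, 0.087, -0.0]
wrist_force: [0.4, -0.2, -1.3]
opening: 0.156
grasp_force: 58.8
```

Run:
```python
from h import *
o=ctrl.get_obs(); print(o['eef_pos'],o['q'],o['opening'],o['time_s'])
s=cam('side');a=cam('scene');w=cam('wrist')
f=lambda c,x,y:cv2.resize(c['pixels'][y:y+100,x:x+133,::-1],(400,300),interpolation=cv2.INTER_CUBIC)
cv2.imwrite('pics/m5.png',np.vstack([np.hstack([f(s,280,140),f(a,200,140)]),np.hstack([cv2.resize(w['pixels'][:,:,::-1],(480,300)),np.zeros((300,320,3),np.uint8)])]))
p=o['eef_pos']; print(p[2]-.062)
```

```text
[ 0.52956598 -0.03336053  0.24349678] [-2.86616141e-01  7.10728267e-02  1.70400799e+00 -2.78770695e-04
  1.36707734e+00  1.10923461e+00] 0.15596197922767588 12.0
0.18149677578160048
```

View pics/m5.png

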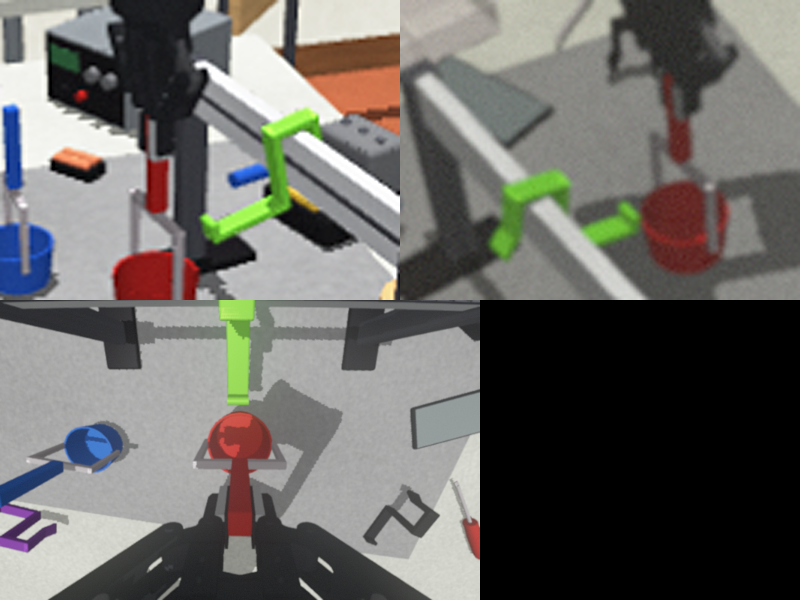

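Pail staged, centred on the hook (wrist crop: lip (237,400), pail centre (240,440)), bar level above the lip. Slide in.

Emit:
{"api": "move_arm", "payload": {"plan": [0.4, 0.07, 0, 0, 0, 0, 0.8, 0.14, 0, 0, 0, 0, 1.2, 0.21, 0, 0, 0, 0, 1.58, 0.28, 0, 0, 0, 0, 1.58, 0.28, 0, 0, 0, 0, 1.58, 0.28, 0, 0, 0, 0]}}

```text
time_s: 12.9
eef_pos: [0.6083, -0.0188, 0.2435]
eef_rot: [-0.0, 0.996, 0.088, -0.0]
wrist_force: [0.0, 0.1, -2.1]
opening: 0.152
grasp_force: 58.8
```

Run:
```python
from h import *
o=ctrl.get_obs(); print(o['eef_pos'],o['wrist_force'])
s=cam('side');a=cam('scene')
f=lambda c,x,y:cv2.resize(c['pixels'][y:y+75,x:x+75,::-1],(400,400),interpolation=cv2.INTER_CUBIC)
cv2.imwrite('pics/m6.png',np.hstack([f(s,325,165),f(a,215,165)]))
```

```text
[ 0.60833892 -0.01882908  0.24352895] [ 0.02566865  0.142146   -2.06472018]
```

View pics/m6.png

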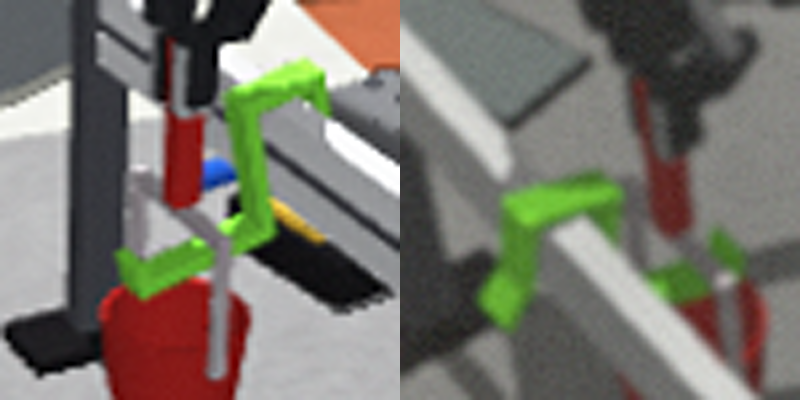

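Side crop: the bar sits above the cup floor between lip (130,275) and stem (255,230), rim below the cup. Lower.

Emit:
{"api": "move_arm", "payload": {"plan": [0, 0, -0.2, 0, 0, 0, 0, 0, -0.36, 0, 0, 0, 0, 0, -0.42, 0, 0, 0, 0, 0, -0.42, 0, 0, 0]}}

```text
time_s: 13.5
eef_pos: [0.6088, -0.0184, 0.2223]
eef_rot: [-0.0, 0.996, 0.088, -0.0]
wrist_force: [0.6, -0.5, -0.8]
opening: 0.154
grasp_force: 58.8
```

Emit:
{"api": "move_arm", "payload": {"plan": [0, 0, -0.03, 0, 0, 0, 0, 0, -0.06, 0, 0, 0, 0, 0, -0.06, 0, 0, 0]}}

```text
time_s: 13.88
eef_pos: [0.609, -0.0184, 0.2197]
eef_rot: [-0.0, 0.996, 0.088, -0.0]
wrist_force: [-0.0, -0.1, -0.9]
opening: 0.154
grasp_force: 58.8
```

Emit:
{"api": "move_arm", "payload": {"plan": [0, 0, -0.03, 0, 0, 0, 0, 0, -0.05, 0, 0, 0, 0, 0, -0.05, 0, 0, 0]}}

```text
time_s: 14.25
eef_pos: [0.6089, -0.0185, 0.2172]
eef_rot: [-0.0, 0.996, 0.088, -0.0]
wrist_force: [-0.2, -0.3, -0.3]
opening: 0.153
grasp_force: 58.8
```

```bash
cat > chk.py <<'E'
from h import *
F=[]
for i in range(4):
    s=cam('side'); F.append(ctrl.get_obs()['wrist_force'])
o=ctrl.get_obs(); print(np.mean(F,0).round(2),o['eef_pos'],o['time_s'])
a=cam('scene')
for c,b in((s,(320,160,405,230)),(a,(215,180,385,245))):
    h=cv2.cvtColor(c['pixels'],cv2.COLOR_RGB2HSV)[b[1]:b[3],b[0]:b[2]]
    for n,m in(('g',cv2.inRange(h,(40,120,60),(75,255,255))),('r',cv2.inRange(h,(0,150,80),(6,255,255)))):
        y,x=np.where(m); print(n,len(x),(x.mean()+b[0]).round(1),(y.mean()+b[1]).round(1),(x.min()+b[0],x.max()+b[0],y.min()+b[1],y.max()+b[1]),end=' ')
    print()
E
python3 chk.py
```

```text
[-0.53 -0.22 -1.27] [ 0.60904296 -0.01848425  0.21733997] 14.45
g 386 368.2 200.4 (np.int64(348), np.int64(384), np.int64(177), np.int64(223)) r 184 356.9 214.4 (np.int64(344), np.int64(369), np.int64(181), np.int64(229)) 
g 349 246.5 210.2 (np.int64(230), np.int64(277), np.int64(198), np.int64(225)) r 92 268.5 223.2 (np.int64(257), np.int64(282), np.int64(204), np.int64(244))
```

Emit:
{"api": "move_arm", "payload": {"plan": [0, 0, -0.03, 0, 0, 0, 0, 0, -0.06, 0, 0, 0, 0, 0, -0.06, 0, 0, 0]}}

```text
time_s: 14.88
eef_pos: [0.6089, -0.0184, 0.214]
eef_rot: [-0.0, 0.996, 0.088, -0.0]
wrist_force: [-0.2, -0.3, -1.8]
opening: 0.157
grasp_force: 58.8
```

```bash
python3 chk.py
```

```text
[-0.4  -0.13 -1.54] [ 0.60904531 -0.01849121  0.21431825] 15.075
g 377 368.4 200.4 (np.int64(348), np.int64(385), np.int64(177), np.int64(223)) r 162 357.1 213.5 (np.int64(345), np.int64(368), np.int64(182), np.int64(229)) 
g 345 246.5 210.1 (np.int64(230), np.int64(277), np.int64(198), np.int64(225)) r 82 267.6 223.7 (np.int64(257), np.int64(282), np.int64(205), np.int64(244))
```

Emit:
{"api": "move_arm", "payload": {"plan": [0, 0, -0.03, 0, 0, 0, 0, 0, -0.06, 0, 0, 0, 0, 0, -0.06, 0, 0, 0]}}

```text
time_s: 15.5
eef_pos: [0.6095, -0.0185, 0.212]
eef_rot: [0.0, 0.996, 0.088, 0.001]
wrist_force: [-0.2, -0.0, 3.7]
opening: 0.155
grasp_force: 59.4
```

```bash
python3 chk.py
python3 - <<'E'
from h import *
s=cam('side');p=[.609,-.0185]
n=np.array([-.174,.985])*.0405
z=ctrl.get_obs()['eef_pos'][2]-.062
print(proj(s,[[*(np.array(p)-n),z+.008],[*(np.array(p)+n),z+.008]]))
# row profile of red grip lower end: last saturated red row along grip axis cols
for zz in range(5): pass
h=cv2.cvtColor(s['pixels'],cv2.COLOR_RGB2HSV); q=proj(s,[[*p,z+.008],[*p,z+.09]]); print(q)
c=int(round(q[0,0])); print([tuple(int(v) for v in h[r,c]) for r in range(int(q[0,1])-4,int(q[0,1])+12)])
E
```

```text
[-0.18  0.48  4.18] [ 0.60947654 -0.01854532  0.21193558] 15.7
g 378 368.5 200.7 (np.int64(348), np.int64(385), np.int64(177), np.int64(224)) r 149 357.6 212.9 (np.int64(346), np.int64(363), np.int64(183), np.int64(229)) 
g 346 246.5 210.0 (np.int64(230), np.int64(277), np.int64(198), np.int64(225)) r 82 267.6 223.9 (np.int64(257), np.int64(282), np.int64(205), np.int64(244)) 
[[365.84960656 219.8079749 ]
 [349.88698117 206.28982589]]
[[357.66363512 212.87333688]
 [358.90626511 184.93803908]]
[(0, 211, 132), (1, 212, 136), (1, 211, 138), (0, 209, 138), (1, 215, 139), (0, 215, 140), (0, 164, 129), (164, 35, 109), (44, 26, 107), (48, 157, 146), (49, 187, 158), (49, 184, 179), (48, 186, 177), (49, 183, 149), (52, 103, 57), (138, 77, 33)]
```

Contact (+4 N). Release.

Emit:
{"api": "move_arm", "payload": {"plan": [0, 0, 0.02, 0, 0, 0, 0, 0, 0.02, 0, 0, 0]}}

```text
time_s: 16.05
eef_pos: [0.6088, -0.0185, 0.212]
eef_rot: [-0.0, 0.996, 0.088, -0.0]
wrist_force: [1.3, -0.0, 2.8]
opening: 0.157
grasp_force: 59.2
```

Emit:
{"api": "move_arm", "payload": {"plan": [0, 0, 0, 0, 0, 0, 0, 0, 0, 0, 0, 0, 0, 0, 0, 0, 0, 0, 0, 0, 0, 0, 0, 0], "grip": 50}}

```text
time_s: 16.55
eef_pos: [0.6089, -0.0185, 0.2121]
eef_rot: [-0.0, 0.996, 0.088, -0.0]
wrist_force: [-0.1, 0.2, 0.6]
opening: 0.589
grasp_force: 0.0
```

```bash
python3 chk.py
```

```text
[-0.49 -0.04 -0.12] [ 0.60901559 -0.01846702  0.21229398] 16.75
g 322 368.0 203.5 (np.int64(348), np.int64(385), np.int64(177), np.int64(224)) r 232 357.5 205.8 (np.int64(346), np.int64(368), np.int64(183), np.int64(229)) 
g 344 246.5 210.1 (np.int64(229), np.int64(277), np.int64(198), np.int64(224)) r 117 266.6 216.3 (np.int64(257), np.int64(282), np.int64(190), np.int64(244))
```

Emit:
{"api": "move_arm", "payload": {"plan": [0, 0, 0.2, 0, 0, 0, 0, 0, 0.5, 0, 0, 0, 0, 0, 1.0, 0, 0, 0, 0, 0, 1.7, 0, 0, 0, 0, 0, 2.4, 0, 0, 0, -0.3, 0, 2.8, 0, 0, 0, -0.8, 0, 2.8, 0, 0, 0, -1.2, 0, 2.8, 0, 0, 0]}}

```text
time_s: 17.8
eef_pos: [0.5486, -0.0185, 0.3542]
eef_rot: [0.0, 0.996, 0.088, 0.001]
wrist_force: [0.0, 0.5, 0.9]
opening: 0.585
grasp_force: 0.0
```

```bash
python3 chk.py; sleep 1
python3 - <<'E'
from h import *
import time
for i in range(10): s=cam('side')
E
python3 chk.py
python3 - <<'E'
from h import *
s=cam('side'); h=cv2.cvtColor(s['pixels'],cv2.COLOR_RGB2HSV)
m=cv2.inRange(h,(0,150,60),(6,255,255))
b=m[165:290,325:400]
for r in range(0,125,5):
    x=np.where(b[r])[0]; print(r+165,(x.min()+325,x.max()+325) if len(x) else None)
# predicted rows if standing on table vs hanging
print('hang base',proj(s,[[.609,-.0185,.05]]),'table base',proj(s,[[.609,-.0185,0]]),'grip top hang',proj(s,[[.609,-.0185,.246]]))
E
```

```text
[0.68 0.24 0.14] [ 0.54945508 -0.01856772  0.35361889] 18.0
g 391 368.2 200.2 (np.int64(348), np.int64(384), np.int64(177), np.int64(223)) r 254 357.0 207.1 (np.int64(348), np.int64(372), np.int64(184), np.int64(229)) 
g 370 247.6 209.9 (np.int64(230), np.int64(277), np.int64(197), np.int64(224)) r 189 266.0 212.2 (np.int64(254), np.int64(281), np.int64(188), np.int64(244)) 
[-0.05  0.32 -0.4 ] [ 0.5490109  -0.01848015  0.35229589] 18.75
g 388 368.3 200.2 (np.int64(348), np.int64(384), np.int64(177), np.int64(223)) r 254 357.1 207.2 (np.int64(348), np.int64(372), np.int64(184), np.int64(229)) 
g 364 247.5 209.8 (np.int64(230), np.int64(277), np.int64(197), np.int64(224)) r 188 266.2 211.6 (np.int64(254), np.int64(281), np.int64(188), np.int64(244)) 
165 None
170 None
175 None
180 None
185 (np.int64(354), np.int64(360))
190 (np.int64(354), np.int64(360))
195 (np.int64(355), np.int64(360))
200 (np.int64(355), np.int64(360))
205 (np.int64(355), np.int64(360))
210 (np.int64(355), np.int64(360))
215 None
220 None
225 (np.int64(357), np.int64(360))
230 (np.int64(346), np.int64(371))
235 (np.int64(346), np.int64(372))
240 (np.int64(347), np.int64(371))
245 (np.int64(348), np.int64(370))
250 (np.int64(350), np.int64(368))
255 None
260 None
265 None
270 None
275 None
280 None
285 None
hang base [[356.09570678 246.90924533]] table base [[355.39603571 261.69491622]] grip top hang [[359.00012689 182.79076955]]
```

The pail hangs upright and still: the base is at about row 251 (about 262 would mean it stood on the table), and the hook hasn't moved. Handing in.

```bash
python3 -c "
from bench import ctrl
print(ctrl.hand_in())"
```

```text
the job is handed in; nothing more can be done
None
```

The green hook hangs over the rail near its middle and the red pail hangs by its cross bar in the hook's lower curl, clear of the table; I handed the job in with the gripper clear and nothing moving.

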